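Stand four restored pots in ring supports in order of height for a group photograph

TASK

Set the four small restored pots up for their group photograph: stand each one upright in its own ring support on the grey board, in order of height, with the shortest in the ring next to the scale bar, the tallest at the other end of the row. Do not let a pot fall over or knock against another pot, and leave the scale bar and the wax block where they lie on the board.

Things in the scene. Friction and masses are not known exactly. Their poses are not given: they have to be found in the camera images.
- pot_bowl: Low bowl, the shortest pot: 54 mm high, with an upright wall 58 mm across from 26 mm above the foot up to the open mouth (wall 4 mm thick, hollow 28 mm deep). Grasp across the outside of the upright wall, about 40 mm above the foot. 0.11 kg. Brown fired clay, round, hollow; origin: centre of the underside of its flat 36 mm foot, z up its axis. Starts upright on the table, left of the board.
- pot_jar: Round-bellied jar, the second shortest: 76 mm high, belly 56 mm across at 36 mm above the foot, neck 39 mm, open rim 46 mm. Grasp across the belly, 36 to 40 mm above the foot. 0.14 kg. Brown fired clay, round, hollow; origin: centre of the underside of its flat 36 mm foot, z up its axis. Starts upright on the table, left of the board.
- pot_beaker: Slim, straight beaker with a pale plaster band low down, the second tallest: 98 mm high, 46 mm across from 34 to 75 mm above the foot, open rim 50 mm. Grasp across the straight body, about 65 mm above the foot. 0.16 kg. Brown fired clay, round, hollow; origin: centre of the underside of its flat 36 mm foot, z up its axis. Starts upright on the table, left of the board.
- pot_bottle: Long-necked bottle with a pale plaster band round the neck, the tallest: 122 mm high, belly 54 mm across at 37 mm above the foot, straight neck 28 mm across from 77 to 108 mm, lip 34 mm. Grasp across the neck, about 95 mm above the foot. 0.18 kg. Brown fired clay, round, hollow; origin: centre of the underside of its flat 36 mm foot, z up its axis. Starts upright on the table, left of the board.
- ring_a: One of four identical support rings of dark grey foam rod, a white tape wrap at its joint, fixed on the grey photo board in one straight row, about 88 mm apart. Rod 16 mm thick, ring 82 mm outside and 50 mm clear inside, rounded like a torus, 16 mm high. The origin is the ring's centre on the board's surface, where a pot's foot stands; z up. Which letter stands where in the row varies.
- ring_b: One of four identical support rings of dark grey foam rod, a white tape wrap at its joint, fixed on the grey photo board in one straight row, about 88 mm apart. Rod 16 mm thick, ring 82 mm outside and 50 mm clear inside, rounded like a torus, 16 mm high. The origin is the ring's centre on the board's surface, where a pot's foot stands; z up. Which letter stands where in the row varies.
- ring_c: One of four identical support rings of dark grey foam rod, a white tape wrap at its joint, fixed on the grey photo board in one straight row, about 88 mm apart. Rod 16 mm thick, ring 82 mm outside and 50 mm clear inside, rounded like a torus, 16 mm high. The origin is the ring's centre on the board's surface, where a pot's foot stands; z up. Which letter stands where in the row varies.
- ring_d: One of four identical support rings of dark grey foam rod, a white tape wrap at its joint, fixed on the grey photo board in one straight row, about 88 mm apart. Rod 16 mm thick, ring 82 mm outside and 50 mm clear inside, rounded like a torus, 16 mm high. The origin is the ring's centre on the board's surface, where a pot's foot stands; z up. Which letter stands where in the row varies.
- scale_bar: White photographic scale bar with black marks, 22 x 110 x 9 mm, lying loose on the board across one end of the ring row (either end), its centre about 71 mm beyond the centre of the last ring. Origin at the centre of its underside, its length along its y. The board (120 x 456 mm, 8 mm thick, grey) lies flat on the table with its length along the row.
- wax_block: Red block of modelling wax, 38 x 62 x 22 mm, lying loose on the board at the other end of the ring row. Origin at the centre of its underside.

How it is judged:
By the outcome, as a careful person would: the job done as asked, in the order asked, and still so for the second after the job is handed in, with the robot touching nothing.
It also fails if it takes over 112 s, if anything falls off the work surface, if the arm or the gripper's body presses on something with over 40 N, if the wrist force passes 120 N, or if a joint passes its speed limit or range.

ROBOT

A 6-joint arm with a two-finger parallel gripper is mounted at the origin on a cart in front of the work surface, level with it; the furniture and walls round the work are solid. World frame = base frame: x ahead of the robot, y to its left, z up, the work surface at z = 0. Lengths are in mm, angles in degrees, forces in N, time in s.
With the tool pointing down it reaches from about 325 to 775 mm from the base axis. Payload 9.3 kg.
Tool frame: the origin (TCP) lies midway between the tips of the shut fingers; the grasp point (between the pads) lies behind it (manip.grip_point_offset is the y of the grasp point in the tool frame, in mm); y points along the fingers, x is the direction in which the jaws open and shut, and the axes are right-handed (so a half turn about y gives the same grasp; the last joint's range is limited). The gripper opens to 85 mm and grips with 20 to 120 N. Pads are 22 mm wide; open, the fingers measure 114 mm over their backs; the gripper's body (76 mm by 85 mm) begins 54 mm behind the grasp point. The pads swing forward as they close: fully open they stand 13 mm farther back than shut.
Start: joints at [-74.805, 14.817, 1.232, 76.415, 0, 81.257], TCP at [223.156, -502.691, 231.279] pointing down, gripper open.
Joint ranges: [-174.27, 174.27], [-52.1, 104.24], [-59.71, 78.15], [-110.17, 111.67], [-87.03, 83.33], [-180, 180]. Speed limits (degrees/s): [127.2, 127.2, 159.86, 180, 180, 180].

INTERFACE

Orientations are given as a 3x3 rotation matrix whose columns are the frame's x, y, z axes.
In Python, from plant import manip gives the robot as it stands.
- The arm moves only by the tool step_arm, never from a script. Its argument "motion" is a list of rows, each a list of 3 entries, a list of its own where there are three numbers: the turn, a rotation vector about the tool's x, y, z in degrees, then the shift along the tool's x, y, z in cm, then the closure, from -1 (fully open) to 1 (shut), so that 0 is half open. A call has 1 to 20 rows; each row shifts and turns the commanded pose from where the row before left it, along the tool's axes as they then stand; what a row does not reach is not made up. A row lasts 1/8 s, in which the tool goes at most 62.5 mm and 10.7 degrees, less where a joint would pass 70% of its speed; a pose out of reach is approached as far as the arm can. A call is refused whole if a number of a shift passes 6.25 or a number of a turn 10.7, either way. A call with a gripper value outside its range is refused whole. The fingers move at their own pace and stop on an object; "force" is the grip in N (left out, the last holds). Time passes only in rows, so rows that do not move let the fingers close. It gives the time, the measured TCP pose, the force and the opening at its end, in the units of the state.
- manip.observe(): the state, without advancing time (a new reading comes with each control period).
- manip.snapshot(name): name is "scene" or "top"; returns the picture (480x640x3 uint8, blue, green, red); there is no depth.
- manip.calibration(name): a dict with "vertical_fov" (degrees; the focal length in pixels is half the picture's height over the tangent of half this angle, whatever the lens; pixels are square), "cx", "cy" (the principal point, pixels), "world_to_cam" (4x4, takes a point from world to camera coordinates). Camera axes: x right, y down, z forward; pixel columns grow to the right and rows downward; lengths in mm; the calibration is good to about 2 mm. A picture is of the moment at which its call begins. calibration takes no time and is no camera call.
- manip.job_done(): hands the job in, once; it reports no verdict.
The state is a dict: "t": time; "joint_positions": joint angles; "qd": joint speeds; "joint_efforts": joint torques, N m; "position": TCP position; "eef_rot": TCP orientation; "ft_force": force on the tool from outside, world axes, zero at the start; "wrist_torque": the same for the moment, N m; "grip_width": opening from 0.0 (shut) to 1.0 (fully open).
Only numpy, scipy, OpenCV 4.12 (cv2) and the standard library are available. Lean on these libraries where they do the work, as an engineer would, in place of code of your own. Each camera call takes 0.05 s, during which the arm holds its last target.

## Working session

There is one attempt and no reset: what is moved stays moved. The work goes in short steps, Python scripts to look and compute and a tool call to move; the robot and the scene stay as the last step left them, time stands still between calls to the robot, and variables do not carry over. Pictures are saved under pics/ and viewed, and the job is handed in when it is done.

Besides the shell and the picture viewer there is one more tool, called after "Emit:" as name(argument=value, ...) on one line, values as JSON. step_arm: Moves the arm, as the interface text tells. Its arguments: {"type":"object","properties":{"motion":{"type":"array"},"force":{"type":"number"}},"required":["motion"]}

```bash
ls; mkdir -p pics
python3 - <<'E'
from plant import manip
import cv2
o=manip.observe(); print(o); print(manip.grip_point_offset)
for n in("scene","top"):
    cv2.imwrite(f"pics/{n}0.png",manip.snapshot(n)); print(n,manip.calibration(n))
E
```

```text
pics
{'t': 0.0, 'joint_positions': array([-7.48037316e+01,  1.48538728e+01,  1.18886984e+00,  7.64158212e+01,
       -1.64864791e-04,  8.12576063e+01]), 'qd': array([-0.05489154,  0.03270099,  0.04688138,  0.03352917, -0.02538766,
       -0.09626689]), 'joint_efforts': array([ 5.22882765e-04, -5.55641913e+01,  3.44532859e+01,  1.39006102e-02,
       -2.88183651e-05,  1.79956896e-05]), 'position': array([ 223.09519189, -502.41117796,  230.63056644]), 'eef_rot': array([[ 4.05758158e-01, -3.72544563e-04,  9.13980404e-01],
       [-9.13979416e-01,  1.36056755e-03,  4.05758273e-01],
       [-1.39469512e-03, -9.99999005e-01,  2.11563320e-04]]), 'ft_force': array([ 0.04234353, -0.59165723, -0.21306244]), 'wrist_torque': array([-0.02924134,  0.04440414,  0.00039246]), 'grip_width': 0.9992392590563782}
-18.700000000000003
scene {'vertical_fov': 43.27493371651241, 'cx': 315.43905334765714, 'cy': 238.6784593042247, 'world_to_cam': array([[ 5.08614020e-01, -8.60979942e-01,  5.03161693e-03,
        -2.66384016e+02],
       [-4.52073194e-01, -2.72021524e-01, -8.49490505e-01,
         2.39396212e+02],
       [ 7.32762994e-01,  4.29788122e-01, -5.27579913e-01,
         1.09056939e+03],
       [ 0.00000000e+00,  0.00000000e+00,  0.00000000e+00,
         1.00000000e+00]])}
top {'vertical_fov': 57.39659545916517, 'cx': 321.5039306040696, 'cy': 233.22475923173428, 'world_to_cam': array([[-1.79247225e-02, -9.99822899e-01,  5.73371142e-03,
        -3.74905573e+01],
       [-9.98104578e-01,  1.75556625e-02, -5.89834688e-02,
         4.92555272e+02],
       [ 5.88723636e-02, -6.78010593e-03, -9.98242493e-01,
         1.03225688e+03],
       [ 0.00000000e+00,  0.00000000e+00,  0.00000000e+00,
         1.00000000e+00]])}
```

View pics/scene0.png

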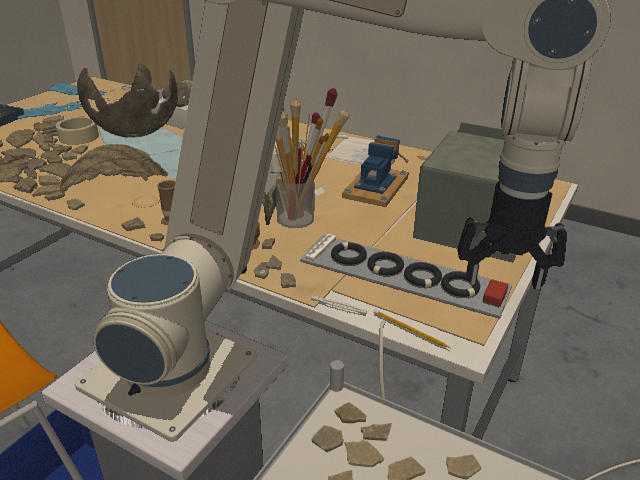

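View pics/top0.png

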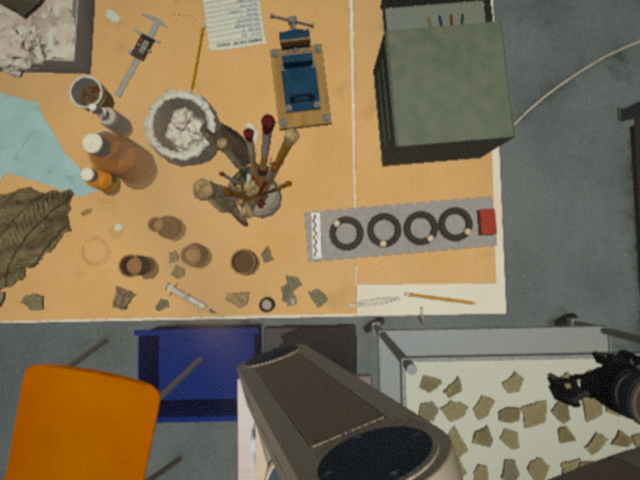

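The top view shows four pots near (165,227), (138,265), (195,254) and (244,261). The rings are at about (346,232), (384,229), (420,227) and (455,223), with the scale bar to their left at (315,235) and the wax to their right at (487,222). I'll zoom in.

Run:
```python
import cv2
a=cv2.imread("pics/top0.png")
cv2.imwrite("pics/pz.png",cv2.resize(a[200:310,70:270],None,fx=4,fy=4,interpolation=cv2.INTER_CUBIC))
cv2.imwrite("pics/rz.png",cv2.resize(a[180:280,300:500],None,fx=4,fy=4,interpolation=cv2.INTER_CUBIC))
b=cv2.imread("pics/scene0.png")
cv2.imwrite("pics/sz.png",cv2.resize(b[150:320,130:330],None,fx=3,fy=3,interpolation=cv2.INTER_CUBIC))
```

```text
(no output)
```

View pics/pz.png

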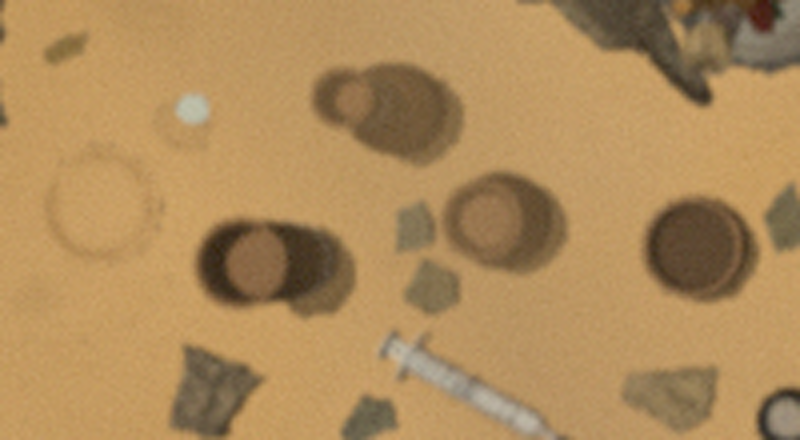

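View pics/rz.png

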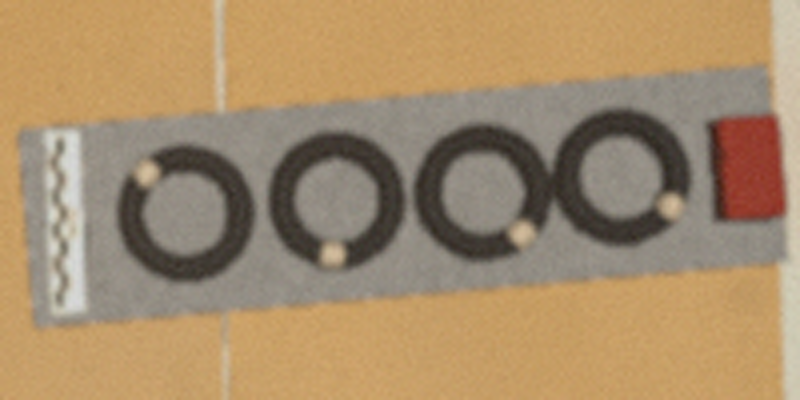

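View pics/sz.png

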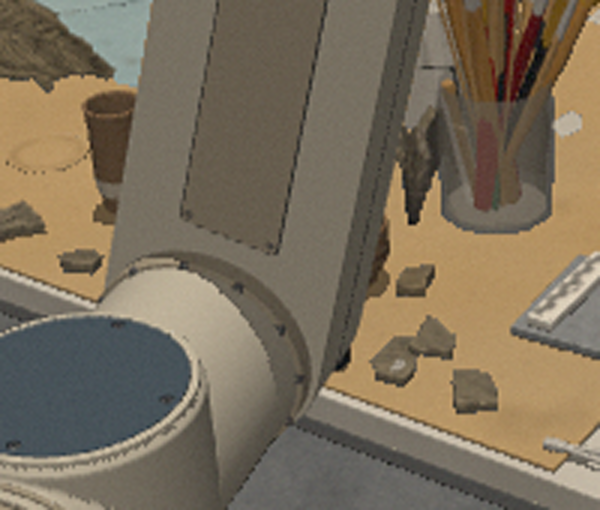

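```bash
cat > h.py <<'E'
import numpy as np, cv2
from plant import manip
def cal(n):
    c=manip.calibration(n); f=240/np.tan(np.radians(c["vertical_fov"]/2)); return f,c["cx"],c["cy"],c["world_to_cam"]
def ray(n,u,v,z):
    f,cx,cy,T=cal(n); R=T[:3,:3];t=T[:3,3]; o=-R.T@t; d=R.T@np.array([(u-cx)/f,(v-cy)/f,1.]); return (o+d*(z-o[2])/d[2])
def proj(n,p):
    f,cx,cy,T=cal(n); q=T[:3,:3]@np.asarray(p,float)+T[:3,3]; return np.array([cx+f*q[0]/q[2],cy+f*q[1]/q[2]])
def circ(n,c,r,z,k=60):
    a=np.linspace(0,2*np.pi,k); return np.array([proj(n,(c[0]+r*np.cos(t),c[1]+r*np.sin(t),z)) for t in a])
def delta(target,yaw=None):
    """shift in cm in tool axes from current measured to target"""
    o=manip.observe(); return o["eef_rot"].T@(np.asarray(target,float)-o["position"])/10
E
python3 - <<'E'
from h import *
a=cv2.imread("pics/top0.png")
# rings: dark mask
g=a.max(2)
m=((g<95)).astype(np.uint8)
roi=np.zeros_like(m); roi[200:262,325:478]=1; m*=roi
# holes
cs,h=cv2.findContours(m,cv2.RETR_CCOMP,cv2.CHAIN_APPROX_NONE)
for i,c in enumerate(cs):
    if cv2.contourArea(c)>150: 
        print(h[0][i][3],cv2.contourArea(c),[np.round(x,1) for x in cv2.fitEllipse(c)])
# red, white
red=((a[:,:,2]>120)&(a[:,:,1]<70)).astype(np.uint8); red[:180]=0
cs,_=cv2.findContours(red,0,2); 
for c in cs:
    if cv2.contourArea(c)>100: r=cv2.minAreaRect(c);print("wax",r,ray("top",*r[0],30))
for i,(u,v,z) in {"bowl":(70+698/4,200+248/4,54),"jar":(70+486/4,200+217/4,76),"beaker":(70+243/4,200+262/4,98),"bottle":(70+344/4,200+98/4,122),"bar":(315.5,235,17)}.items(): print(i,ray("top",u,v,z).round(1))
for u in(346.3,384,420.5,455): pass
E
```

```text
-1 403.5 [array([346., 233.]), array([30.2, 30.5]), np.float64(82.2)]
-1 421.0 [array([383.7, 229.6]), array([30.4, 30.8]), np.float64(124.6)]
-1 880.0 [array([437.3, 225.8]), array([32.3, 67.1]), np.float64(83.2)]
wax ((487.3828125, 221.59312438964844), (24.332326889038086, 13.785551071166992), 85.2363510131836) [ 511.53129319 -438.3318201    30.        ]
bowl [426.7 131.3  54. ]
jar [446.2 245.9  76. ]
beaker [423.7 371.9  98. ]
bottle [510.4 308.4 122. ]
bar [487.7 -31.8  17. ]
```

Run:
```python
from h import *
a=cv2.imread("pics/top0.png")
S=4
b=cv2.resize(a,None,fx=S,fy=S,interpolation=cv2.INTER_CUBIC)
g=b.max(2); m=(g<100).astype(np.uint8); roi=np.zeros_like(m); roi[200*S:262*S,325*S:478*S]=1
hole=((g>=100)&(roi>0)).astype(np.uint8)
n,l,st,ce=cv2.connectedComponentsWithStats(hole,connectivity=4)
P=[]
for i in range(1,n):
    if 2000<st[i,4]<8000:
        c=cv2.findContours((l==i).astype(np.uint8),0,1)[0][0]; hull=cv2.convexHull(c); e=cv2.fitEllipse(hull)
        u=(np.array(e[0])+.5)/S-.5; p=ray("top",*u,16); P.append(p); print("hole",u,np.array(e[1])/S,p.round(1))
P=np.array(sorted(P,key=lambda p:-p[1])); print(np.linalg.norm(np.diff(P,axis=0),axis=1), np.diff(P,axis=0))
```

```text
Traceback (most recent call last):
numpy.exceptions.AxisError: axis 1 is out of bounds for array of dimension 1
```

```bash
cat > ov.py <<'E'
from h import *
import sys
POTS={"bowl":[(0,18),(26,29),(54,29)],"jar":[(0,18),(36,28),(76,23)],"beaker":[(0,18),(34,23),(75,23),(98,25)],"bottle":[(0,18),(37,27),(77,14),(122,17)]}
def overlay(n,img,pos,box,S,out):
    x0,y0,x1,y1=box
    b=cv2.resize(img[y0:y1,x0:x1],None,fx=S,fy=S,interpolation=cv2.INTER_CUBIC)
    for k,(p,z0) in pos.items():
        for h,r in POTS[k]:
            c=(circ(n,p,r,h+z0)-[x0,y0]+.5)*S
            cv2.polylines(b,[c.astype(np.int32)],True,(0,255,0) if h>50 else (255,255,0),1)
    cv2.imwrite(out,b)
E
python3 - <<'E'
from ov import *
a=cv2.imread("pics/top0.png")
pos={"bowl":((426.7,131.3),0),"jar":((446.2,245.9),0),"beaker":((423.7,371.9),0),"bottle":((510.4,308.4),0)}
overlay("top",a,pos,(110,205,265,290),5,"pics/ov1.png")
E
```

```text
(no output)
```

View pics/ov1.png

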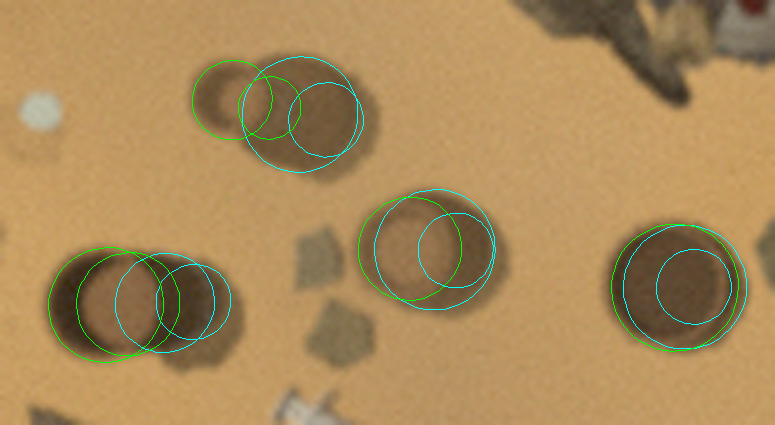

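Each overlay sits on its pot to about 2 mm, with the rims matching. Next I'll refine the rings.

Run:
```python
from h import *
a=cv2.imread("pics/top0.png")
S=4
b=cv2.resize(a,None,fx=S,fy=S,interpolation=cv2.INTER_CUBIC)
g=b.max(2)
P=[]
for u0,v0 in((346,233),(383.7,229.6),(420.5,228),(455.5,224)):
    M=np.zeros_like(g); cv2.circle(M,(int(u0*S),int(v0*S)),13*S,1,-1)
    hole=((g>92)&(M>0)).astype(np.uint8)
    n,l,st,ce=cv2.connectedComponentsWithStats(hole,connectivity=4)
    i=l[int(v0*S),int(u0*S)]
    c=cv2.findContours((l==i).astype(np.uint8),0,1)[0][0]; hull=cv2.convexHull(c); e=cv2.fitEllipse(hull)
    u=(np.array(e[0])+.5)/S-.5; p=ray("top",*u,16); P.append(p); print(st[i,4],u.round(1),np.array(e[1])/S,p.round(1))
P=np.array(P); print(np.linalg.norm(np.diff(P,axis=0),axis=1), np.diff(P,axis=0))
x0,y0,x1,y1=300,190,500,270; SS=4
im=cv2.resize(a[y0:y1,x0:x1],None,fx=SS,fy=SS)
for p in P:
    for r,z in((25,16),(41,16)): cv2.polylines(im,[((circ("top",p,r,z)-[x0,y0]+.5)*SS).astype(np.int32)],True,(0,255,0),1)
cv2.imwrite("pics/rov.png",im)
s=cv2.imread("pics/scene0.png"); x0,y0,x1,y1=300,220,520,320; SS=3.5
im=cv2.resize(s[y0:y1,x0:x1],None,fx=SS,fy=SS)
for p in P:
    for r,z in((25,16),(41,16)): cv2.polylines(im,[((circ("scene",p,r,z)-[x0,y0]+.5)*SS).astype(np.int32)],True,(0,255,0),1)
cv2.imwrite("pics/sov.png",im)
```

```text
6061 [345.1 232.2] [21.16649437 24.43549538] [ 493.2 -102.5   16. ]
5887 [383.6 230.3] [21.08849525 23.06567574] [ 496.1 -194.5   16. ]
5790 [420.9 228.4] [20.68904877 23.6473732 ] [ 499.1 -283.8   16. ]
5723 [455.6 224.4] [20.31910515 24.02303696] [ 507.3 -367.4   16. ]
[92.07770522 89.34804079 84.00319899] [[  2.91615403 -92.0315155    0.        ]
 [  2.97259142 -89.29857833   0.        ]
 [  8.24019578 -83.59806585   0.        ]]
```

View pics/rov.png

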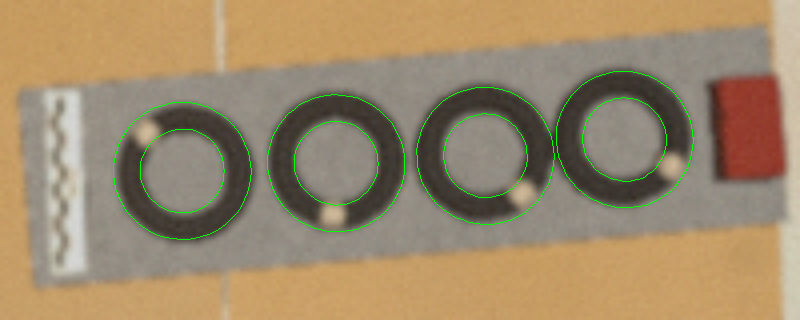

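View pics/sov.png

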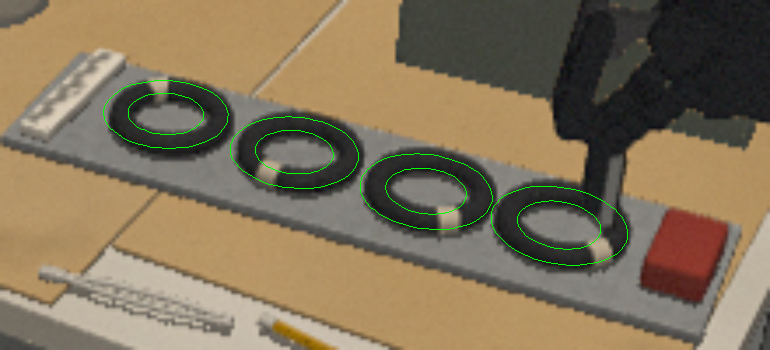

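```bash
cat > rf.py <<'E'
from h import *
from scipy.ndimage import map_coordinates
from scipy.optimize import least_squares
def refine(n,a,c0):
    g=a.max(2).astype(float); c=np.array(c0,float)
    for it in range(3):
        pts=[]
        for t in np.radians(np.arange(0,360,5)):
            rr=np.arange(14,52,.5)
            uv=np.array([proj(n,(c[0]+r*np.cos(t),c[1]+r*np.sin(t),16)) for r in rr])
            p=map_coordinates(g,[uv[:,1],uv[:,0]],order=1)
            for lo,hi,sg,R in((17,33,-1,25),(33,50,1,41)):
                k=np.where((rr>=lo)&(rr<=hi))[0]; q=p[k]; 
                if q.max()>160 or q.min()>90: continue   # tape / table
                th=(q.max()+q.min())/2; 
                if q.max()-q.min()<30: continue
                s=np.where((q[:-1]-th)*(q[1:]-th)<=0)[0]
                if len(s)!=1: continue
                i=s[0]; r=rr[k][i]+.5*(th-q[i])/(q[i+1]-q[i]); pts.append((c[0]+r*np.cos(t),c[1]+r*np.sin(t),R))
        P=np.array(pts)
        f=lambda x:np.r_[np.hypot(P[:,0]-x[0],P[:,1]-x[1])-P[:,2]-np.where(P[:,2]>30,x[2],x[3])]
        s=least_squares(f,[c[0],c[1],0,0],loss="soft_l1"); c=s.x[:2]
    return s.x,len(P)
E
python3 - <<'E'
from rf import *
for n in("top","scene"):
    a=cv2.imread(f"pics/{n}0.png"); C=[]
    for c in((493.2,-102.5),(496,-194.5),(499,-283.8),(507,-367)):
        x,k=refine(n,a,c); print(n,x.round(1),k); C.append(x[:2])
    C=np.array(C); print(np.linalg.norm(np.diff(C,axis=0),axis=1))
E
```

```text
Traceback (most recent call last):
  File "rf.py", line 10, in refine
    uv=np.array([proj(n,(c[0]+r*np.cos(t),c[1]+r*np.sin(t),16)) for r in rr])
                 ~~~~^^^^^^^^^^^^^^^^^^^^^^^^^^^^^^^^^^^^^^^^^^
  File "h.py", line 8, in proj
    f,cx,cy,T=cal(n); q=T[:3,:3]@np.asarray(p,float)+T[:3,3]; return np.array([cx+f*q[0]/q[2],cy+f*q[1]/q[2]])
              ~~~^^^
  File "h.py", line 4, in cal
    c=manip.calibration(n); f=240/np.tan(np.radians(c["vertical_fov"]/2)); return f,c["cx"],c["cy"],c["world_to_cam"]
ValueError: time passes only in moves, steps and waits
```

```bash
sed -i 's/^def cal/import functools\n@functools.lru_cache(None)\ndef cal/' h.py
python3 - <<'E'
from rf import *
for n in("top","scene"):
    a=cv2.imread(f"pics/{n}0.png"); C=[]
    for c in((493.2,-102.5),(496,-194.5),(499,-283.8),(507,-367)):
        x,k=refine(n,a,c); print(n,x.round(1),k); C.append(x[:2])
    C=np.array(C); print(np.linalg.norm(np.diff(C,axis=0),axis=1))
print(manip.observe()["t"])
E
```

```text
top [ 4.914e+02 -1.045e+02 -2.000e-01 -3.000e-01] 130
top [ 4.978e+02 -1.948e+02 -1.000e-01 -3.000e-01] 123
top [ 5.008e+02 -2.824e+02 -0.000e+00 -5.000e-01] 117
top [ 5.086e+02 -3.655e+02  1.000e-01 -6.000e-01] 123
[90.53592604 87.67960829 83.40276059]
scene [ 491.2 -107.5    3.9   -4.2] 131
scene [ 497.8 -197.7    4.    -4.1] 111
scene [ 501.1 -286.     4.8   -4. ] 110
scene [ 508.2 -367.1    3.9   -4.7] 107
[90.48026318 88.37068829 81.41423584]
0.1
```

Run:
```python
from h import *
for u,v in((205,190),(222,140),(205,185),(230,200),(249,133),(268,122),(292,135),(262,205)):
    print((u,v),[ray("top",u,v,z)[:2].round(0) for z in(100,200,250)])
print([ray("scene",u,v,200)[:2].round(0) for u,v in((331,93),(296,105),(343,115))],ray("scene",295,220,0))
print(delta((427,131,231)))
```

```text
(205, 190) [array([587., 209.]), array([570., 183.]), array([562., 170.])]
(222, 140) [array([698., 171.]), array([670., 149.]), array([656., 138.])]
(205, 185) [array([598., 209.]), array([580., 183.]), array([572., 170.])]
(230, 200) [array([564., 154.]), array([550., 134.]), array([543., 124.])]
(249, 133) [array([713., 111.]), array([683.,  96.]), array([668.,  88.])]
(268, 122) [array([737.,  69.]), array([705.,  58.]), array([689.,  52.])]
(292, 135) [array([706.,  16.]), array([678.,  10.]), array([663.,   7.])]
(262, 205) [array([551.,  84.]), array([539.,  71.]), array([532.,  65.])]
[array([980., 217.]), array([837., 250.]), array([836.,  99.])] [579.3011951   93.84911632   0.        ]
[-4.96192775e+01  4.19464115e-02  4.43390712e+01]
```

Emit:
step_arm(motion=[[[0,-10.7,0],[0,0,0],-1],[[0,-10.7,0],[0,0,0],-1],[[0,-10.7,0],[0,0,0],-1],[[0,-10.7,0],[0,0,0],-1],[[0,-10.7,0],[0,0,0],-1],[[0,-10.7,0],[0,0,0],-1],[[0,-1.8,0],[0,0,0],-1],[[0,0,0],[1.4,0,4.4],-1],[[0,0,0],[1.4,0,4.4],-1],[[0,0,0],[1.4,0,4.4],-1],[[0,0,0],[1.4,0,4.4],-1],[[0,0,0],[1.4,0,4.4],-1],[[0,0,0],[1.4,0,4.4],-1],[[0,0,0],[1.4,0,4.4],-1]], force=30)

```text
t: 1.85
position: [321.6, -193.4, 231.3]
eef_rot: [[1.0, 0.0, 0.005], [-0.005, -0.0, 1.0], [0.0, -1.0, -0.0]]
ft_force: [0.3, 0.5, 0.2]
grip_width: 1.0
```

Emit:
step_arm(motion=[[[0,0,0],[1.3,0,4],-1],[[0,0,0],[1.3,0,4],-1],[[0,0,0],[1.3,0,4],-1],[[0,0,0],[1.3,0,4],-1],[[0,0,0],[1.3,0,4],-1],[[0,0,0],[1.3,0,4],-1],[[0,0,0],[1.3,0,4],-1],[[0,0,0],[1.3,4,4],-1],[[0,0,0],[0,5,0.4],-1],[[0,0,0],[0,1,0],-1],[[0,0,0],[0,0,0],-1]])

```text
t: 3.22
position: [425.9, 128.8, 131.8]
eef_rot: [[1.0, -0.0, 0.003], [-0.003, -0.0, 1.0], [-0.0, -1.0, -0.0]]
ft_force: [0.4, 1.7, 0.5]
grip_width: 1.0
```

```bash
cat > look.py <<'E'
from h import *
import sys
o=manip.observe(); print(o["t"],o["position"].round(1))
for n in("scene","top"): cv2.imwrite(f"pics/{n}{sys.argv[1]}.png",manip.snapshot(n))
E
python3 look.py 1
```

```text
3.225 [425.9 128.8 131.8]
```

View pics/scene1.png

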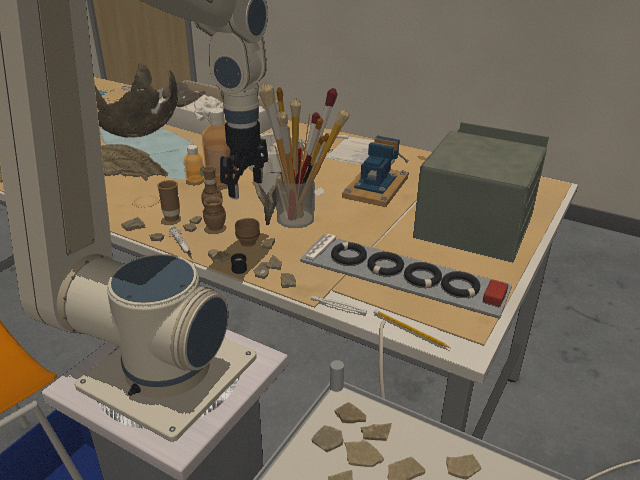

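View pics/top1.png

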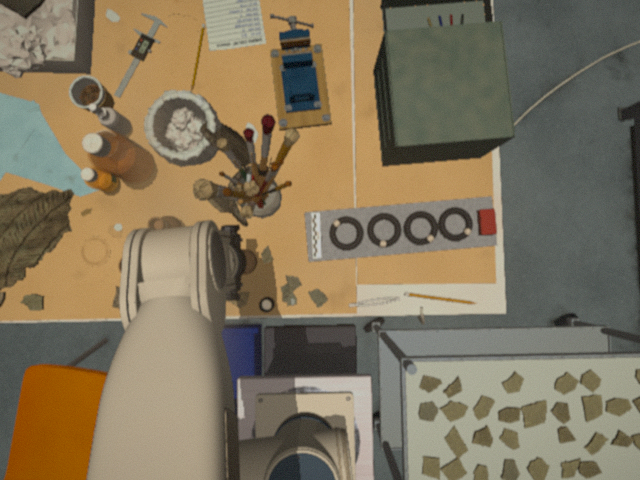

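The scene view now shows all the pots: beaker (169,203), bottle (211,200), jar in front of the bottle at about (213,218), bowl (248,231). I'll check the positions in it.

Run:
```python
from ov import *
a=cv2.imread("pics/scene1.png")
pos={"bowl":((426.7,131.3),0),"jar":((446.2,245.9),0),"beaker":((423.7,371.9),0),"bottle":((510.4,308.4),0)}
overlay("scene",a,pos,(145,150,285,265),5,"pics/ov2.png")
```

```text
(no output)
```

View pics/ov2.png

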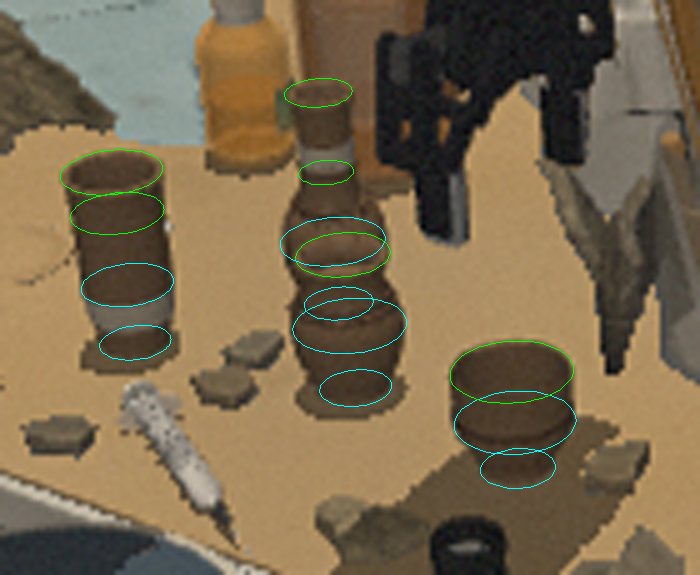

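Emit:
step_arm(motion=[[[0,0,0],[0.1,4,0.2],-1],[[0,0,0],[0,4,0],-1],[[0,0,0],[0,2.5,0],-1],[[0,0,0],[0,1,0],-1],[[0,0,0],[0,0,0],-1],[[0,0,0],[0,0,0],1],[[0,0,0],[0,0,0],1],[[0,0,0],[0,0,0],1],[[0,0,0],[0,0,0],1],[[0,0,0],[0,0,0],1],[[0,0,0],[0,0,0],1]])

```text
t: 4.7
position: [427.5, 131.2, 17.5]
eef_rot: [[1.0, 0.002, 0.001], [-0.001, 0.0, 1.0], [0.002, -1.0, 0.0]]
ft_force: [-2.2, -0.1, 9.2]
grip_width: 0.668
```

```bash
python3 look.py 2; python3 -c "
import cv2;a=cv2.imread('pics/scene2.png');cv2.imwrite('pics/z2.png',cv2.resize(a[150:280,150:310],None,fx=4,fy=4))"
```

```text
4.7 [427.5 131.2  17.5]
```

View pics/z2.png

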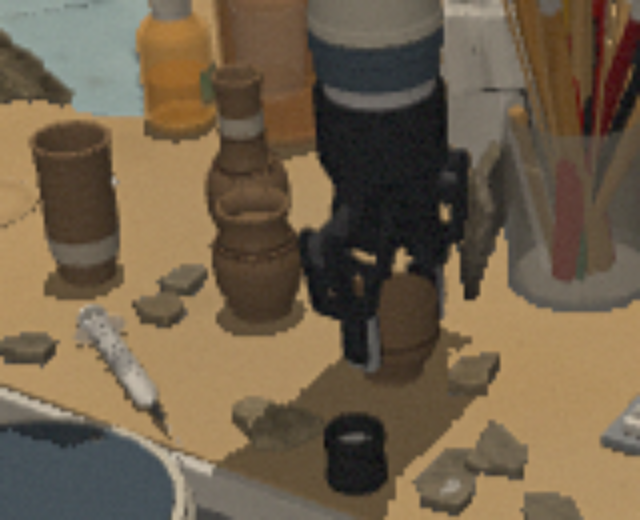

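Emit:
step_arm(motion=[[[0,0,0],[0,-0.5,0],1],[[0,0,0],[0,-2,0],1],[[0,0,0],[0,-4,0],1],[[0,0,0],[0,-3,0],1],[[0,0,0],[0,0,-2],1],[[0,0,0],[0,0,-3],1],[[0,0,0],[0,0,-3],1],[[0,0,0],[0,0,-3],1],[[0,0,0],[1.2,0,-3],1],[[0,0,0],[1.2,0,-3],1],[[0,0,0],[1.2,0,-3],1],[[0,0,0],[1.2,0,-2.2],1],[[0,0,0],[1.2,0,-1.5],1],[[0,0,0],[0.4,0,0],1],[[0,0,0],[0,0,0],1],[[0,0,0],[0,0,0],1]])

```text
t: 6.8
position: [490.2, -105.2, 111.3]
eef_rot: [[1.0, -0.0, 0.0], [-0.0, 0.0, 1.0], [-0.0, -1.0, 0.0]]
ft_force: [-0.6, -0.1, -1.0]
grip_width: 0.666
```

```bash
python3 look.py 3; python3 -c "
from ov import *
a=cv2.imread('pics/scene3.png')
o=manip.observe()['position']
from ov import overlay
overlay('scene',a,{'bowl':((o[0],o[1]),o[2]-17.5)},(300,120,480,270),4,'pics/z3.png')
a=cv2.imread('pics/top3.png')
overlay('top',a,{'bowl':((o[0],o[1]),o[2]-17.5)},(300,170,500,280),4,'pics/t3.png')"
```

```text
6.8 [ 490.2 -105.2  111.3]
```

View pics/z3.png

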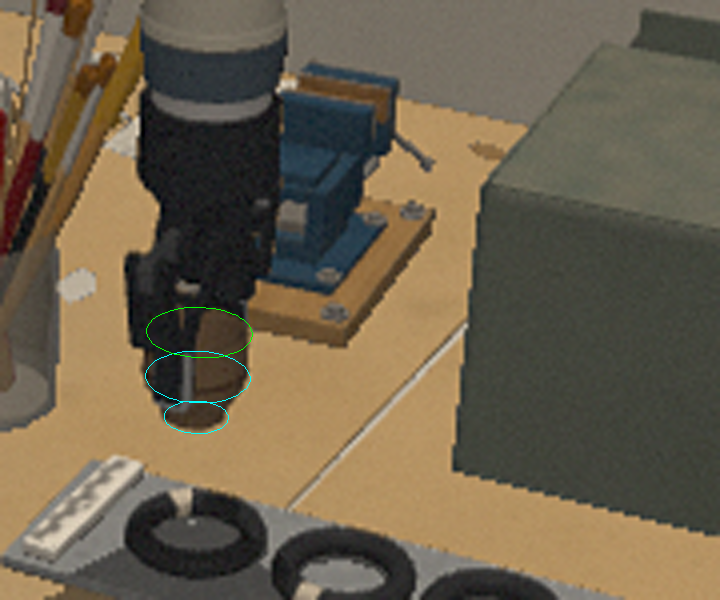

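View pics/t3.png

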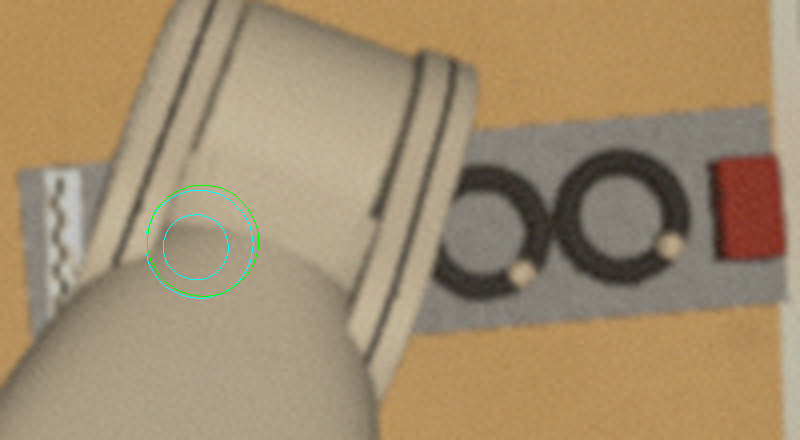

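Emit:
step_arm(motion=[[[0,0,0],[0.1,3,-0.1],1],[[0,0,0],[0,2.5,0],1],[[0,0,0],[0,1,0],1],[[0,0,0],[0,0,0],1],[[0,0,0],[0,0,0],1]])

```text
t: 7.52
position: [492.1, -107.1, 47.2]
eef_rot: [[1.0, 0.001, 0.001], [-0.001, -0.0, 1.0], [0.001, -1.0, -0.0]]
ft_force: [-1.1, -0.1, -0.9]
grip_width: 0.662
```

```bash
python3 look.py 4; python3 -c "
from ov import *
a=cv2.imread('pics/scene4.png')
o=manip.observe()['position']
overlay('scene',a,{'bowl':((o[0],o[1]),o[2]-17.5)},(300,150,440,290),4,'pics/z4.png')"
```

```text
7.525 [ 492.1 -107.1   47.2]
```

View pics/z4.png

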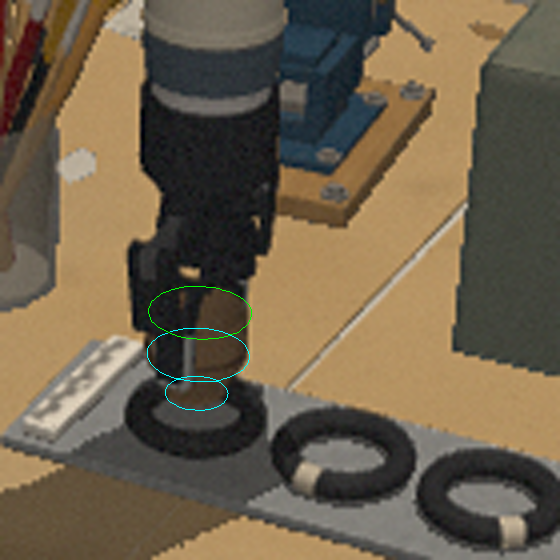

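Emit:
step_arm(motion=[[[0,0,0],[0,1,0],1],[[0,0,0],[0,0.6,0],1],[[0,0,0],[0,0.4,0],1],[[0,0,0],[0,0,0],1],[[0,0,0],[0,0,0],1],[[0,0,0],[0,0,0],1]])

```text
t: 8.38
position: [491.6, -107.0, 26.3]
eef_rot: [[1.0, 0.0, 0.001], [-0.001, 0.0, 1.0], [0.0, -1.0, 0.0]]
ft_force: [0.7, -0.7, -1.2]
grip_width: 0.663
```

Emit:
step_arm(motion=[[[0,0,0],[0,0.1,0],1],[[0,0,0],[0,0,0],1],[[0,0,0],[0,0,0],-0.5],[[0,0,0],[0,0,0],-0.8],[[0,0,0],[0,0,0],-1],[[0,0,0],[0,0,0],-1],[[0,0,0],[0,-1,0],-1],[[0,0,0],[0,-4,0],-1],[[0,0,0],[0,-4,0],-1],[[0,0,0],[0,-2,0],-1],[[0,0,0],[-1,0,3],-1],[[0,0,0],[-1.5,0,4],-1],[[0,0,0],[-1.5,0,4],-1],[[0,0,0],[-1,0,4],-1],[[0,0,0],[-1,0,4],-1],[[0,0,0],[0,0,4],-1],[[0,0,0],[0,0,0],-1]])

```text
t: 10.5
position: [431.6, 125.0, 136.0]
eef_rot: [[1.0, 0.001, -0.002], [0.002, 0.0, 1.0], [0.001, -1.0, 0.0]]
ft_force: [0.1, -0.5, 0.2]
grip_width: 1.0
```

```bash
python3 look.py 5; python3 -c "
from ov import *
P={'bowl':((491.6,-107),8),'jar':((446.2,245.9),0),'beaker':((423.7,371.9),0),'bottle':((510.4,308.4),0)}
a=cv2.imread('pics/scene5.png')
overlay('scene',a,P,(150,150,400,290),3,'pics/z5.png')
a=cv2.imread('pics/top5.png')
overlay('top',a,P,(110,190,400,290),2.7,'pics/t5.png')"
```

```text
10.5 [431.6 125.  136. ]
```

View pics/z5.png

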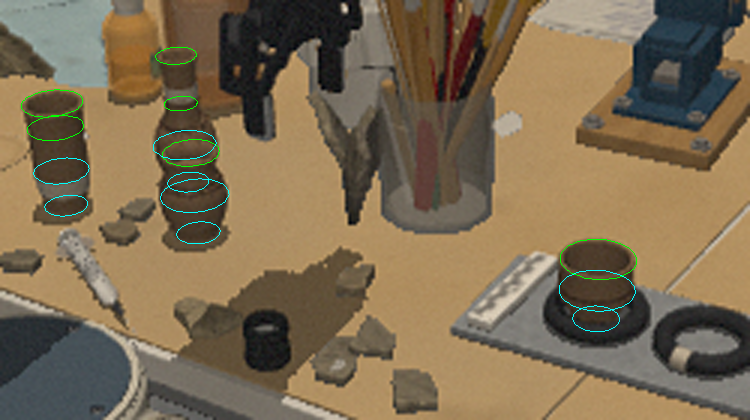

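View pics/t5.png

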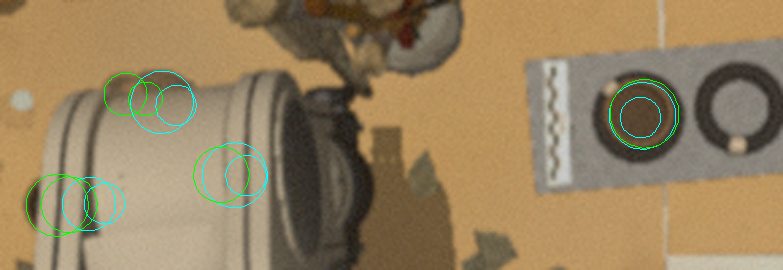

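The bowl is upright in ring 1 in both views, at scene crop (597,290). Next is the jar.

Emit:
step_arm(motion=[[[0,0,0],[0.5,0,4],-1],[[0,0,0],[0.5,0,4],-1],[[0,0,0],[0.5,0,3],-1],[[0,0,0],[0,2,1.1],-1],[[0,0,0],[0,4,0],-1],[[0,0,0],[0,3.5,0],-1],[[0,0,0],[0,2,0],-1],[[0,0,0],[0,0,0],-1],[[0,0,0],[0,0,0],-1]])

```text
t: 11.72
position: [447.8, 243.6, 21.2]
eef_rot: [[1.0, 0.001, 0.002], [-0.002, 0.0, 1.0], [0.001, -1.0, 0.0]]
ft_force: [0.6, 0.1, 1.0]
grip_width: 1.001
```

Emit:
step_arm(motion=[[[0,0,0],[-0.1,0.6,0.2],-1],[[0,0,0],[0,0,0],-1],[[0,0,0],[0,0,0],1],[[0,0,0],[0,0,0],1],[[0,0,0],[0,0,0],1],[[0,0,0],[0,0,0],1],[[0,0,0],[0,0,0],1],[[0,0,0],[0,0,0],1]])

```text
t: 12.72
position: [445.9, 246.2, 14.9]
eef_rot: [[1.0, 0.0, 0.001], [-0.001, 0.0, 1.0], [0.0, -1.0, 0.0]]
ft_force: [-3.5, -0.2, 6.8]
grip_width: 0.637
```

```bash
python3 look.py 6; python3 -c "
import cv2;a=cv2.imread('pics/scene6.png');cv2.imwrite('pics/z6.png',cv2.resize(a[150:270,140:280],None,fx=4,fy=4))"
```

```text
12.725 [445.9 246.2  14.9]
```

View pics/z6.png

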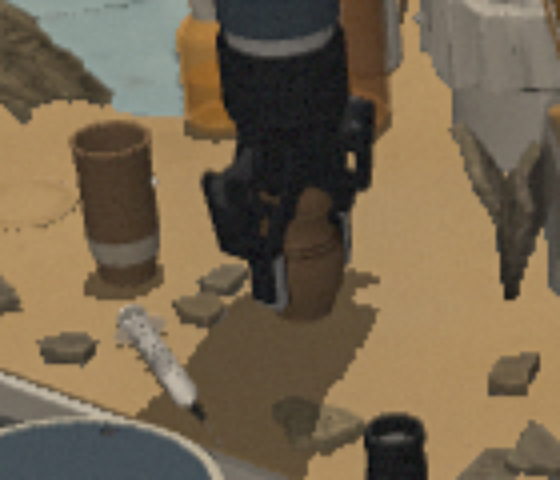

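Emit:
step_arm(motion=[[[0,0,0],[0,-0.5,0],1],[[0,0,0],[0,-2,0],1],[[0,0,0],[0,-4,0],1],[[0,0,0],[0,-4,0],1],[[0,0,0],[-0.5,0,-2],1],[[0,0,0],[-0.5,0,-3.5],1],[[0,0,0],[0,0,-4],1],[[0,0,0],[0,0,-4],1],[[0,0,0],[0,0,-4],1],[[0,0,0],[0,0,-4],1],[[0,0,0],[0,0,-4],1],[[0,0,0],[1,0,-4],1],[[0,0,0],[1,0,-4],1],[[0,0,0],[1,0,-4],1],[[0,0,0],[1,0,-3.5],1],[[0,0,0],[1,0,-2],1],[[0,0,0],[1,0,-1.2],1],[[0,0,0],[0.2,0,0],1],[[0,0,0],[0,0,0],1],[[0,0,0],[0,0,0],1]])

```text
t: 15.32
position: [497.3, -195.0, 119.4]
eef_rot: [[1.0, -0.0, -0.0], [0.0, 0.0, 1.0], [-0.0, -1.0, 0.0]]
ft_force: [-0.3, -0.1, -2.0]
grip_width: 0.631
```

Emit:
step_arm(motion=[[[0,0,0],[0,3,-0.1],1],[[0,0,0],[0,3,0],1],[[0,0,0],[0,1,0],1],[[0,0,0],[0,0,0],1],[[0,0,0],[0,0,0],1]])

```text
t: 15.95
position: [498.1, -197.2, 50.4]
eef_rot: [[1.0, 0.001, 0.001], [-0.001, -0.001, 1.0], [0.001, -1.0, -0.001]]
ft_force: [0.4, -0.6, -1.0]
grip_width: 0.635
```

```bash
python3 look.py 7; python3 -c "
from ov import *
a=cv2.imread('pics/scene7.png')
o=manip.observe()['position']
overlay('scene',a,{'jar':((o[0],o[1]),o[2]-14.9)},(310,150,470,300),4,'pics/z7.png')"
```

```text
15.95 [ 498.1 -197.2   50.4]
```

View pics/z7.png

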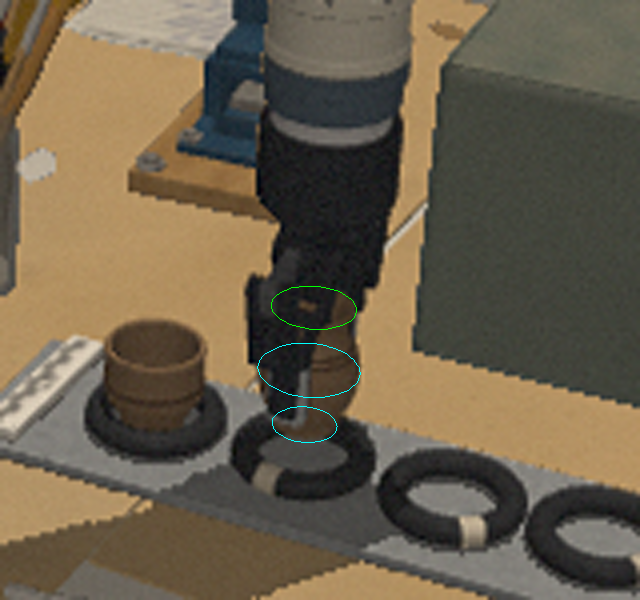

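Emit:
step_arm(motion=[[[0,0,0],[0,1.2,0],1],[[0,0,0],[0,1,0],1],[[0,0,0],[0,0.4,0],1],[[0,0,0],[0,0,0],1],[[0,0,0],[0,0,0],1],[[0,0,0],[0,0,0],1]])

```text
t: 16.8
position: [497.5, -197.0, 23.1]
eef_rot: [[1.0, -0.0, 0.001], [-0.001, 0.0, 1.0], [-0.0, -1.0, 0.0]]
ft_force: [0.8, 0.1, -1.1]
grip_width: 0.628
```

Emit:
step_arm(motion=[[[0,0,0],[0,0.05,0],1],[[0,0,0],[0,0,0],-0.5],[[0,0,0],[0,0,0],-0.8],[[0,0,0],[0,0,0],-1],[[0,0,0],[0,0,0],-1],[[0,0,0],[0,-1,0],-1],[[0,0,0],[0,-4,0],-1],[[0,0,0],[0,-4,0],-1],[[0,0,0],[0,-4,0],-1],[[0,0,0],[-2,0,3],-1],[[0,0,0],[-2,0,4],-1],[[0,0,0],[-2,0,4.5],-1],[[0,0,0],[-1.5,0,4.5],-1],[[0,0,0],[0,0,4.5],-1],[[0,0,0],[0,0,4.5],-1],[[0,0,0],[0,0,4.5],-1],[[0,0,0],[0,0,4.5],-1],[[0,0,0],[0,0,4.5],-1],[[0,0,0],[0,0,0],-1]])

```text
t: 19.18
position: [422.6, 190.5, 153.4]
eef_rot: [[1.0, 0.001, -0.003], [0.003, 0.001, 1.0], [0.001, -1.0, 0.001]]
ft_force: [-0.7, -0.0, -0.2]
grip_width: 1.004
```

```bash
python3 look.py 8; python3 -c "
from ov import *
P={'bowl':((491.6,-107),8),'jar':((497.5,-197),8),'beaker':((423.7,371.9),0),'bottle':((510.4,308.4),0)}
a=cv2.imread('pics/scene8.png')
overlay('scene',a,P,(150,150,410,300),3,'pics/z8.png')
a=cv2.imread('pics/top8.png')
overlay('top',a,P,(110,190,400,290),2.7,'pics/t8.png')"
```

```text
19.175 [422.6 190.5 153.4]
```

View pics/z8.png

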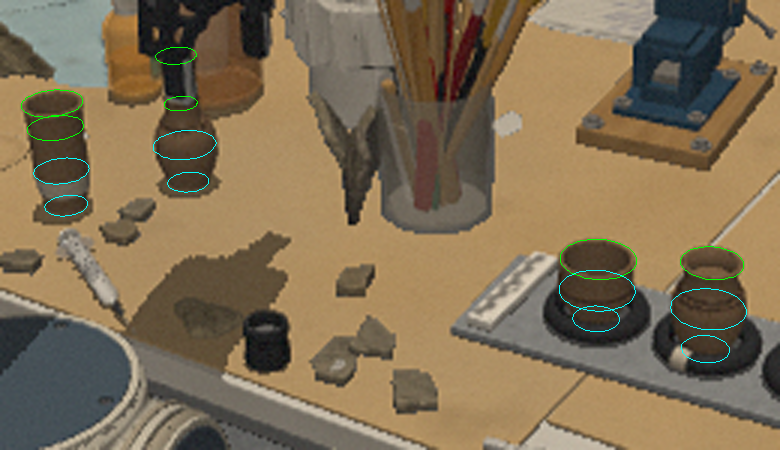

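View pics/t8.png

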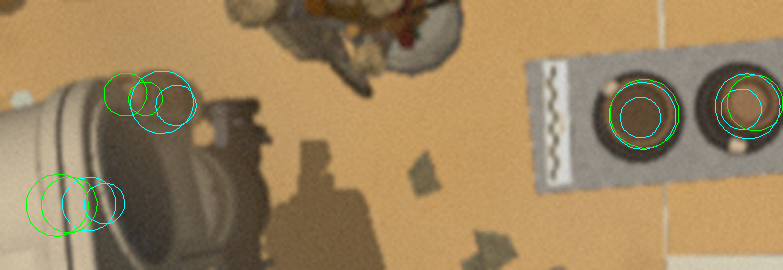

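Emit:
step_arm(motion=[[[0,0,0],[0,0,4],-1],[[0,0,0],[0,0,4.5],-1],[[0,0,0],[0,0,4.5],-1],[[0,0,0],[0.1,0,3.5],-1],[[0,0,0],[0,0,1.5],-1],[[0,0,0],[0,2,0],-1],[[0,0,0],[0,0,0],-1],[[0,0,0],[0,0,0],-1]])

```text
t: 20.27
position: [424.5, 367.3, 133.5]
eef_rot: [[1.0, 0.0, 0.002], [-0.002, 0.0, 1.0], [0.0, -1.0, 0.0]]
ft_force: [0.6, 0.9, -0.3]
grip_width: 0.998
```

Emit:
step_arm(motion=[[[0,0,0],[-0.1,1,0.4],-1],[[0,0,0],[0,3,0],-1],[[0,0,0],[0,3,0],-1],[[0,0,0],[0,2,0],-1],[[0,0,0],[0,0,0],-1],[[0,0,0],[0,0,0],-1]])

```text
t: 21.02
position: [423.5, 372.4, 43.6]
eef_rot: [[1.0, 0.001, 0.001], [-0.001, 0.001, 1.0], [0.001, -1.0, 0.001]]
ft_force: [-0.5, -0.8, 0.2]
grip_width: 1.001
```

```bash
python3 look.py 9; python3 -c "
import cv2;a=cv2.imread('pics/scene9.png');cv2.imwrite('pics/z9.png',cv2.resize(a[130:250,100:240],None,fx=4,fy=4))"
```

```text
21.025 [423.5 372.4  43.6]
```

View pics/z9.png

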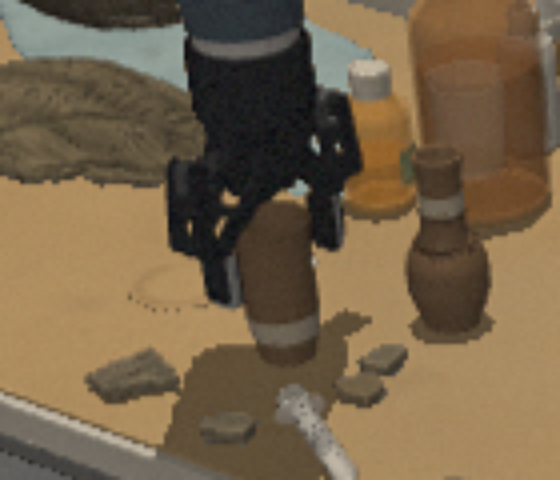

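Emit:
step_arm(motion=[[[0,0,0],[0,0,0],1],[[0,0,0],[0,0,0],1],[[0,0,0],[0,0,0],1],[[0,0,0],[0,0,0],1],[[0,0,0],[0,0,0],1],[[0,0,0],[0,0,0],1],[[0,0,0],[0,-0.5,0],1],[[0,0,0],[0,-2,0],1],[[0,0,0],[0,-4,0],1],[[0,0,0],[0,-4,0],1],[[0,0,0],[0,0,0],1]])

```text
t: 22.5
position: [424.3, 372.9, 150.9]
eef_rot: [[1.0, 0.005, 0.001], [-0.001, 0.003, 1.0], [0.005, -1.0, 0.003]]
ft_force: [0.8, 0.8, -2.2]
grip_width: 0.549
```

Emit:
step_arm(motion=[[[0,0,0],[0,0,-2],1],[[0,0,0],[0,0,-3.5],1],[[0,0,0],[0,0,-4.2],1],[[0,0,0],[0,0,-4.2],1],[[0,0,0],[0,0,-4.2],1],[[0,0,0],[0,0,-4.2],1],[[0,0,0],[0,0,-4.2],1],[[0,0,0],[0,0,-4.2],1],[[0,0,0],[0,0,-4.2],1],[[0,0,0],[0,0,-4.2],1],[[0,0,0],[0,0,-4.2],1],[[0,0,0],[0,0,-4.2],1],[[0,0,0],[1,0,-4.2],1],[[0,0,0],[1,0,-4.2],1],[[0,0,0],[1.5,0,-4],1],[[0,0,0],[1.5,0,-3],1],[[0,0,0],[1.5,0,-2],1],[[0,0,0],[1.1,0,-0.8],1],[[0,0,0],[0,0,0],1],[[0,0,0],[0,0,0],1]])

```text
t: 25.0
position: [497.7, -284.1, 147.5]
eef_rot: [[1.0, -0.001, 0.001], [-0.001, 0.001, 1.0], [-0.001, -1.0, 0.001]]
ft_force: [0.1, -0.2, -1.8]
grip_width: 0.545
```

Emit:
step_arm(motion=[[[0,0,0],[0.3,3,0],1],[[0,0,0],[0,3,0],1],[[0,0,0],[0,1.5,0],1],[[0,0,0],[0,0,0],1],[[0,0,0],[0,0,0],1]])

```text
t: 25.62
position: [501.8, -285.2, 73.9]
eef_rot: [[1.0, 0.001, 0.001], [-0.001, -0.001, 1.0], [0.001, -1.0, -0.001]]
ft_force: [-0.2, -0.9, -1.7]
grip_width: 0.541
```

```bash
python3 look.py 10; python3 -c "
from ov import *
a=cv2.imread('pics/scene10.png')
o=manip.observe()['position']
overlay('scene',a,{'beaker':((o[0],o[1]),o[2]-43.6)},(340,150,500,310),3.7,'pics/z10.png')"
```

```text
25.625 [ 501.8 -285.2   73.9]
```

View pics/z10.png

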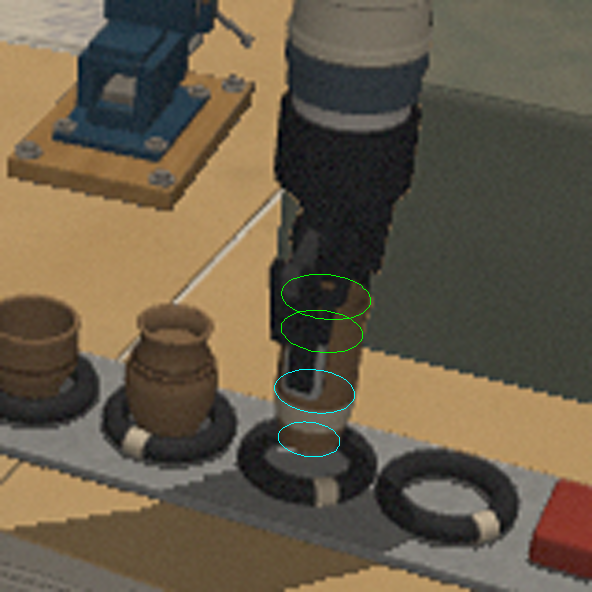

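Emit:
step_arm(motion=[[[0,0,0],[0,1,0],1],[[0,0,0],[0,0.7,0],1],[[0,0,0],[0,0.4,0],1],[[0,0,0],[0,0,0],1],[[0,0,0],[0,0,0],1],[[0,0,0],[0,0,0],1]])

```text
t: 26.48
position: [501.2, -284.9, 51.8]
eef_rot: [[1.0, -0.0, 0.001], [-0.001, 0.0, 1.0], [-0.0, -1.0, 0.0]]
ft_force: [-1.3, 1.1, 1.2]
grip_width: 0.547
```

Emit:
step_arm(motion=[[[0,0,0],[0,0,0],-0.4],[[0,0,0],[0,0,0],-0.7],[[0,0,0],[0,0,0],-1],[[0,0,0],[0,0,0],-1],[[0,0,0],[0,-1,0],-1],[[0,0,0],[0,-4,0],-1],[[0,0,0],[0,-4,0],-1],[[0,0,0],[0,-3,0],-1],[[0,0,0],[-2,0,3],-1],[[0,0,0],[-2,0,4],-1],[[0,0,0],[-2,0,4.5],-1],[[0,0,0],[-2,0,4.5],-1],[[0,0,0],[0,0,4.5],-1],[[0,0,0],[0,0,4.5],-1],[[0,0,0],[0,0,4.5],-1],[[0,0,0],[0,0,4.5],-1],[[0,0,0],[0,0,4.5],-1],[[0,0,0],[0,0,4.5],-1],[[0,0,0],[0,0,0],-1]])

```text
t: 28.85
position: [421.6, 147.5, 172.5]
eef_rot: [[1.0, 0.001, -0.003], [0.003, 0.001, 1.0], [0.001, -1.0, 0.001]]
ft_force: [0.2, -0.0, 0.5]
grip_width: 0.999
```

```bash
python3 look.py 11; python3 -c "
from ov import *
P={'bowl':((491.6,-107),8),'jar':((497.5,-197),8),'beaker':((501.2,-284.9),8),'bottle':((510.4,308.4),0)}
a=cv2.imread('pics/scene11.png')
overlay('scene',a,P,(150,130,510,310),2.2,'pics/z11.png')
a=cv2.imread('pics/top11.png')
overlay('top',a,P,(110,190,500,290),2,'pics/t11.png')"
```

```text
28.85 [421.6 147.5 172.5]
```

View pics/z11.png

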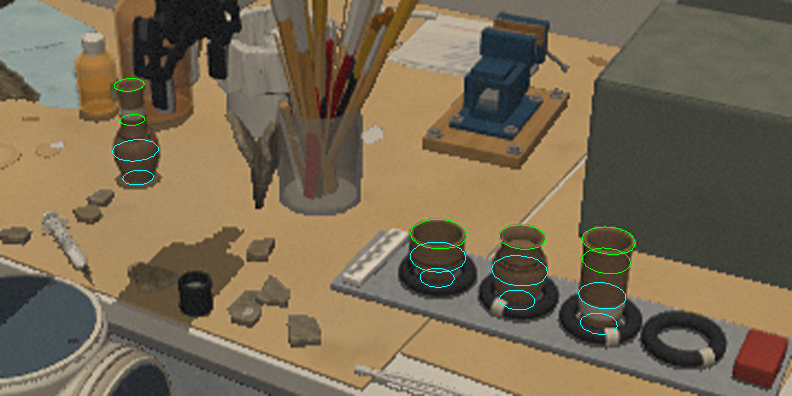

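View pics/t11.png

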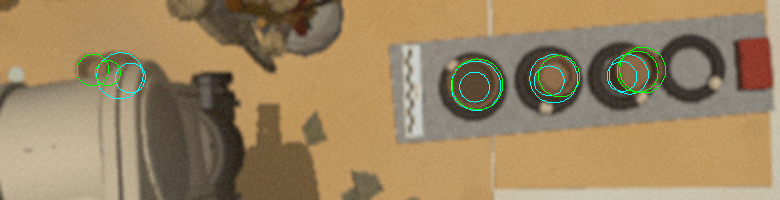

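Emit:
step_arm(motion=[[[0,0,0],[0,0,4],-1],[[0,0,0],[0,0,4],-1],[[0,0,0],[1,0,4],-1],[[0,0,0],[2,0,3],-1],[[0,0,0],[3,0,1.2],-1],[[0,0,0],[2,0,0],-1],[[0,0,0],[0.9,0,0],-1],[[0,0,0],[0,0,0],-1],[[0,0,0],[0,0,0],-1]])

```text
t: 30.08
position: [510.6, 306.4, 172.0]
eef_rot: [[1.0, -0.0, 0.002], [-0.002, -0.0, 1.0], [-0.0, -1.0, -0.0]]
ft_force: [-0.1, 0.1, 0.3]
grip_width: 0.998
```

Emit:
step_arm(motion=[[[0,0,0],[0,3,0.2],-1],[[0,0,0],[0,3,0],-1],[[0,0,0],[0,2.5,0],-1],[[0,0,0],[0,1,0],-1],[[0,0,0],[0,0,0],-1],[[0,0,0],[0,0,0],-1]])

```text
t: 30.82
position: [511.5, 309.3, 78.0]
eef_rot: [[1.0, 0.002, 0.001], [-0.001, 0.001, 1.0], [0.002, -1.0, 0.001]]
ft_force: [0.8, 0.3, 0.5]
grip_width: 0.998
```

```bash
python3 look.py 12; python3 -c "
import cv2;a=cv2.imread('pics/scene12.png');cv2.imwrite('pics/z12.png',cv2.resize(a[110:240,140:280],None,fx=4,fy=4))"
```

```text
30.825 [511.5 309.3  78. ]
```

View pics/z12.png

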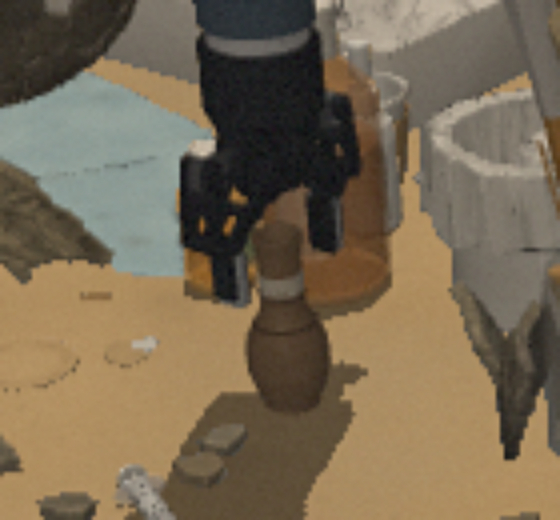

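Emit:
step_arm(motion=[[[0,0,0],[0,0,0],1],[[0,0,0],[0,0,0],1],[[0,0,0],[0,0,0],1],[[0,0,0],[0,0,0],1],[[0,0,0],[0,0,0],1],[[0,0,0],[0,0,0],1],[[0,0,0],[0,0,0],1],[[0,0,0],[0,0,0],1]], force=35)

```text
t: 31.92
position: [511.2, 309.1, 77.1]
eef_rot: [[1.0, 0.0, 0.001], [-0.001, 0.0, 1.0], [0.0, -1.0, 0.0]]
ft_force: [-0.2, -1.0, 4.7]
grip_width: 0.343
```

Emit:
step_arm(motion=[[[0,0,0],[0,-0.5,0],1],[[0,0,0],[0,-2,0],1],[[0,0,0],[0,-3.5,0],1],[[0,0,0],[0,-3.5,0],1],[[0,0,0],[0,-2,0],1],[[0,0,0],[-1,0,0],1],[[0,0,0],[-2,0,0],1],[[0,0,0],[-2.5,0,-1],1],[[0,0,0],[-2,0,-2],1],[[0,0,0],[-1,0,-3],1],[[0,0,0],[0,0,-3.5],1],[[0,0,0],[0,0,-4],1],[[0,0,0],[0,0,-4],1],[[0,0,0],[0,0,-4],1],[[0,0,0],[0,0,-4],1],[[0,0,0],[0,0,-4],1],[[0,0,0],[0,0,-4],1],[[0,0,0],[0,0,-4],1],[[0,0,0],[0,0,-3],1],[[0,0,0],[0,0,-1.5],1]])

```text
t: 34.42
position: [424.6, -111.6, 190.6]
eef_rot: [[1.0, -0.002, 0.003], [-0.003, 0.001, 1.0], [-0.002, -1.0, 0.001]]
ft_force: [0.0, 0.3, -0.4]
grip_width: 0.346
```

Emit:
step_arm(motion=[[[0,0,0],[0,0,-2],1],[[0,0,0],[0,0,-3.5],1],[[0,0,0],[0,0,-4],1],[[0,0,0],[1,0,-4],1],[[0,0,0],[1.5,0,-4],1],[[0,0,0],[2,0,-3],1],[[0,0,0],[2,0,-2],1],[[0,0,0],[1.4,0,-1],1],[[0,0,0],[0.5,0,-0.6],1],[[0,0,0],[0,0,0],1],[[0,0,0],[0,0,0],1]])

```text
t: 35.8
position: [508.9, -351.3, 191.8]
eef_rot: [[1.0, -0.0, 0.001], [-0.001, 0.0, 1.0], [-0.0, -1.0, 0.0]]
ft_force: [0.5, -0.2, -1.5]
grip_width: 0.344
```

```bash
python3 look.py 13; python3 -c "
from ov import *
a=cv2.imread('pics/scene13.png')
o=manip.observe()['position']
overlay('scene',a,{'bottle':((o[0],o[1]),o[2]-77.1)},(330,130,520,320),3,'pics/z13.png')"
```

```text
35.8 [ 508.9 -351.3  191.8]
```

View pics/z13.png

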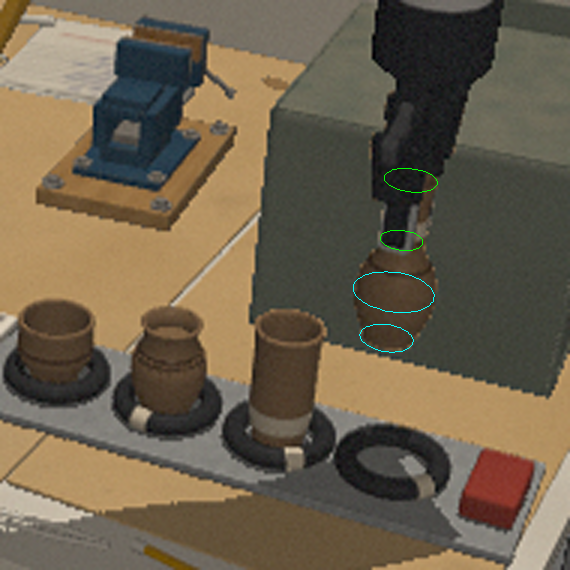

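Emit:
step_arm(motion=[[[0,0,0],[0,0,-1],1],[[0,0,0],[0,0,-0.5],1],[[0,0,0],[0,2,0],1],[[0,0,0],[0,3,0],1],[[0,0,0],[0,2,0],1],[[0,0,0],[0,1,0],1],[[0,0,0],[0,0,0],1],[[0,0,0],[0,0,0],1]])

```text
t: 36.9
position: [509.7, -367.5, 112.7]
eef_rot: [[1.0, 0.001, 0.001], [-0.001, -0.001, 1.0], [0.001, -1.0, -0.001]]
ft_force: [0.5, 0.8, -1.4]
grip_width: 0.345
```

```bash
python3 look.py 14; python3 -c "
from ov import *
a=cv2.imread('pics/scene14.png')
o=manip.observe()['position']
overlay('scene',a,{'bottle':((o[0],o[1]),o[2]-77.1)},(380,160,520,320),3.7,'pics/z14.png')"
```

```text
36.9 [ 509.7 -367.5  112.7]
```

View pics/z14.png

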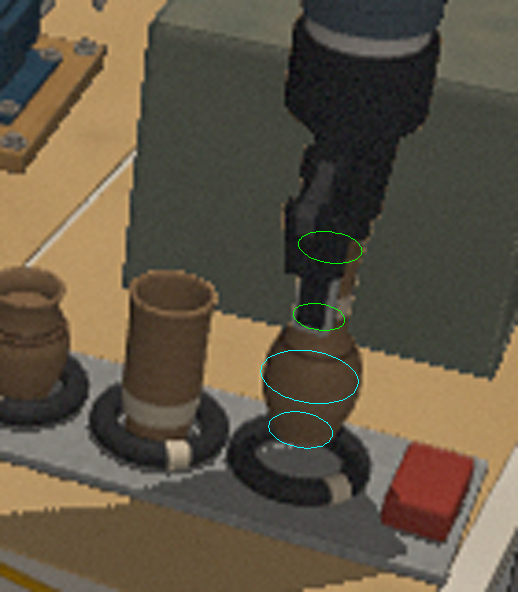

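Emit:
step_arm(motion=[[[0,0,0],[-0.1,1,0],1],[[0,0,0],[0,1,0],1],[[0,0,0],[0,0.6,0],1],[[0,0,0],[0,0,0],1],[[0,0,0],[0,0,0],1],[[0,0,0],[0,0,0],1]])

```text
t: 37.75
position: [508.3, -367.0, 85.6]
eef_rot: [[1.0, -0.0, 0.001], [-0.001, 0.0, 1.0], [-0.0, -1.0, 0.0]]
ft_force: [-0.1, -0.2, -0.7]
grip_width: 0.346
```

Emit:
step_arm(motion=[[[0,0,0],[0,0.07,0],1],[[0,0,0],[0,0,0],1],[[0,0,0],[0,0,0],1]])

```text
t: 38.12
position: [508.3, -367.0, 85.1]
eef_rot: [[1.0, 0.0, 0.001], [-0.001, 0.0, 1.0], [0.0, -1.0, 0.0]]
ft_force: [0.1, 0.5, -0.6]
grip_width: 0.344
```

```bash
python3 look.py 15; python3 -c "
from ov import *
a=cv2.imread('pics/scene15.png')
o=manip.observe();print(o['ft_force'],o['position'])
overlay('scene',a,{},(380,160,520,320),3.7,'pics/z15.png')"
```

```text
38.125 [ 508.3 -367.    85.1]
[-0.05862712  0.7837912  -0.97390188] [ 508.30435581 -366.98116107   85.04655356]
```

View pics/z15.png

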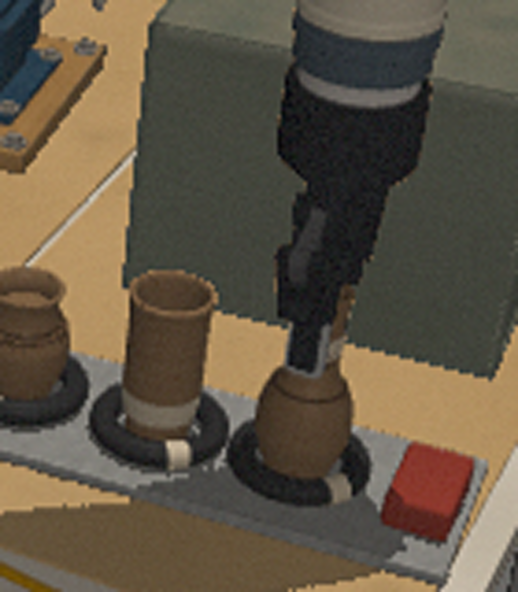

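Emit:
step_arm(motion=[[[0,0,0],[0,0.06,0],1],[[0,0,0],[0,0,0],1],[[0,0,0],[0,0,0],0.2],[[0,0,0],[0,0,0],0],[[0,0,0],[0,0,0],-0.5],[[0,0,0],[0,0,0],-1],[[0,0,0],[0,0,0],-1],[[0,0,0],[0,0,0],-1],[[0,0,0],[0,-1,0],-1],[[0,0,0],[0,-3,0],-1],[[0,0,0],[0,-4,0],-1],[[0,0,0],[0,-3,0],-1],[[0,0,0],[-3,0,0],-1],[[0,0,0],[-4,0,0],-1],[[0,0,0],[-4,0,2],-1],[[0,0,0],[-3,0,4],-1],[[0,0,0],[0,0,4],-1],[[0,0,0],[0,0,4],-1],[[0,0,0],[0,0,4],-1],[[0,0,0],[0,0,0],-1]])

```text
t: 40.72
position: [368.3, -184.8, 195.6]
eef_rot: [[1.0, 0.001, -0.002], [0.002, -0.001, 1.0], [0.001, -1.0, -0.001]]
ft_force: [-0.2, -0.2, 0.2]
grip_width: 0.999
```

Emit:
step_arm(motion=[[[0,0,0],[0.5,0,4],-1],[[0,0,0],[0.5,0,4],-1],[[0,0,0],[0.5,0,4],-1],[[0,0,0],[0.5,0,4],-1],[[0,0,0],[0,0,4],-1],[[0,0,0],[0,0,4],-1],[[0,0,0],[0,0,4],-1],[[0,0,0],[0,0,0],-1],[[0,0,0],[0,0,0],-1]])

```text
t: 41.85
position: [389.2, 92.7, 194.8]
eef_rot: [[1.0, 0.0, 0.001], [-0.001, -0.0, 1.0], [0.0, -1.0, -0.0]]
ft_force: [-0.1, -0.7, 0.7]
grip_width: 1.001
```

```bash
python3 look.py 16; python3 -c "
from ov import *
P={'bowl':((491.6,-107),8),'jar':((497.5,-197),8),'beaker':((501.2,-284.9),8),'bottle':((508.3,-367),8)}
a=cv2.imread('pics/scene16.png')
overlay('scene',a,P,(290,180,520,320),3.4,'pics/z16.png')
a=cv2.imread('pics/top16.png')
overlay('top',a,P,(290,180,510,280),3.5,'pics/t16.png')"
```

```text
41.85 [389.2  92.7 194.8]
```

View pics/z16.png

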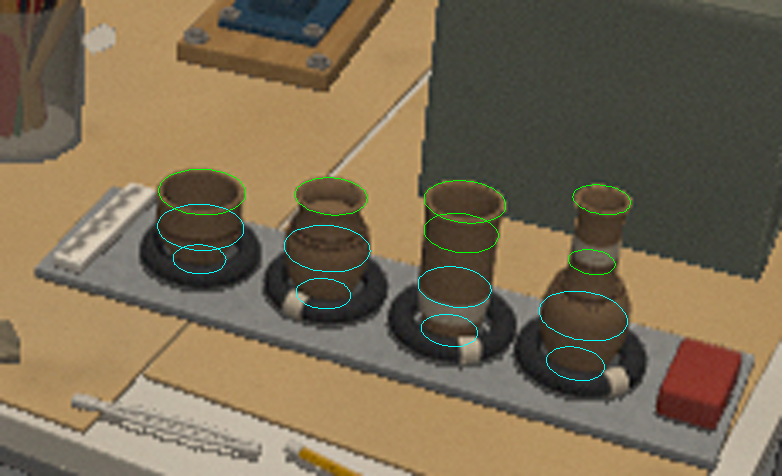

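View pics/t16.png

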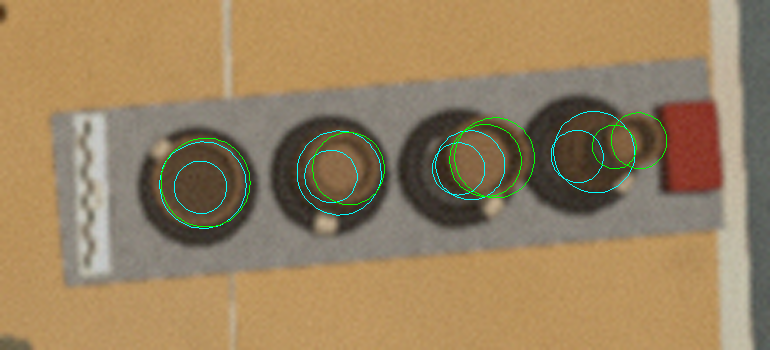

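Run:
```python
from h import *
for n in("top",):
    a0=cv2.imread(f"pics/{n}0.png").astype(int);a1=cv2.imread(f"pics/{n}16.png").astype(int)
    d=abs(a0-a1).max(2); print("bar diff",d[208:262,305:325].mean(),"wax diff",d[206:240,478:500].mean())
print(manip.job_done())
```

```text
bar diff 13.012037037037038 wax diff 11.501336898395722
the job is handed in; nothing more can be done
None
```

All four pots are standing upright in their rings, and I handed the job in at about 42 s of the 112 s allowed. From the scale bar outwards they are bowl, jar, beaker and bottle, shortest to tallest. The gripper was open and clear of everything when I handed in.

- **Placement:** in the last side view, all four pots sit upright inside their rings. Their rims match the expected outlines to about a pixel, and no pots touch each other.
- **Camera disagreement:** the overhead view put the placed pots about 2–4 mm off those outlines, in the same direction for all of them. It had also put the ring centres about 2–3 mm off the side camera's. I took this as calibration error, because the pots look centred in their rings in the side view.
- **Scale bar and wax block:** they look unmoved in both views. The automatic before/after picture difference over those spots averaged 11–13 grey levels. I had no baseline for image noise, so that check proves little by itself.
- **Forces:** the readings at the end of each move stayed under 10 N, well below the limits.

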